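# Check the breaker, then hold the test probe in the guide ring

### The job

Get the toy tester ready and set the probe for the spark test: press the test button on the grey breaker box so that its lever drops, then lift the lever back up until it latches by itself. After that take the probe out of its stand and lower its rod through the guide ring above the toy car, without touching the ring or its frame or the car, until the tip stands about 25 mm below the underside of the ring. Finish there still holding the probe, upright and centred in the bore; leave the other cars and the screwdriver alone.

Things in the scene. Friction and masses are not known exactly. Their poses are not given: they have to be found in the camera images.
- breaker: safety breaker: fixed grey box 90 (x) x 160 (y) x 55 mm high, origin at the centre of its underside. On its top stand the test button (at -y, on a round black boss 44 mm across, 20 mm high) and the drop lever (at +y), 98 mm apart along y. A bare 8 mm shaft runs along y between them 68 mm above the origin. Yaw within 0.4 rad
- button_top (a point): centre of the top of the test button's cap, a plain white disc 30 mm across that stands 10 mm above its boss, 85 mm above the table; it is pressed straight down
- test_button (a joint): test button travel in m, 0 released to 0.006 fully down; a spring needing about 4.5 N at full travel. The lever trips at about 3.5 mm: press it fully down. It must be released again before the lever will latch
- drop_lever (a joint): lever angle in rad: 0 up and latched (leaning 0.3 rad past vertical towards the breaker's +x, resting on its stop by its own weight), 0.3 vertical, 1.55 fully dropped towards the breaker's -x side. Once past vertical (below about 0.25) it falls onto its stop by itself; 0.08 kg, swings freely
- lever_bar (a point): centre of the black cross bar at the lever's free end: 36 mm long along the breaker's y, 14 mm across, 60 mm from the pivot. Dropped, it hangs 32 mm in front (-x) of the box, 87 mm above the table. Pinched from above by its two flat ends, it turns freely between the fingers and can be carried up along its 60 mm arc (a level push with a finger's side jams)
- lever_pivot (a point): the lever's hinge axis (parallel to the breaker's y), 68 mm above the table and 20 mm to -x of the breaker's origin
- stand: fixed probe stand: grey block 70 x 70 mm on a 100 x 100 mm foot 10 mm thick, top 95 mm above the table, with an upright 14 mm hole; origin at the centre of its underside
- probe: test probe, 0.1 to 0.2 kg, standing upright in the stand: black square handle 24 x 24 mm (faces along its x and y) and 60 mm long above a round flange 36 mm across and 8 mm thick; below the flange a plain steel rod 10 mm in diameter, 83 mm long. Origin on the axis at the underside of the flange, z up; the handle spans 8 to 68 mm above the origin
- probe_grip (a point): on the probe's axis, 44 mm above its origin, 127 mm above the tip: where to grip the handle from above
- probe_tip (a point): lower end of the probe's rod, on the axis, 83 mm below the probe's origin
- fixture: fixed aluminium guide frame: base plate 130 x 150 x 12 mm, two posts along y, and a cross plate 60 (x) x 150 (y) mm whose top is 117 mm above the table. In its middle sits the white guide ring. Origin at the centre of the base's underside
- guide_top (a point): centre of the upper mouth of the guide ring, 125 mm above the table: plain upright bore of 26 mm, ring 44 mm outside and 20 mm deep (from 125 down to 105 mm above the table)
- car_tested: moulded green toy car, 76 x 46 mm, 45 mm high, origin at the centre of its underside, nose towards its -x; it stands on the frame's base under the ring, its roof 57 mm above the table
- car_a: moulded green toy car, 76 x 46 mm, 45 mm high, origin at the centre of its underside, nose towards its -x; bystander on the table
- car_b: moulded green toy car, 76 x 46 mm, 45 mm high, origin at the centre of its underside, nose towards its -x; bystander on the table
- screwdriver: screwdriver lying on the table, bystander, origin at the centre of its underside
There are look-alikes about, which are no part of the job. What is shaped like the breaker but pink or red is not meant.

How it is judged:
On the way, in this order (a step that is already met when the one before it is completed fails the run):
1. the test button is pressed (value of joint test_button above 0.002 m).
2. the lever has dropped (value of joint drop_lever above 1.4 rad), for 0.1 s.
3. the lever is up and latched again, the button released (value of joint drop_lever below 0.06 rad and value of joint test_button below 0.001 m), for 0.2 s.
4. the probe is lifted clear of the stand, its tip above the guide ring (height (world z) of probe_tip above 0.127 m), for 0.1 s.
5. the rod is through the ring, the tip about 25 mm below it, centred (z of probe_tip in the frame of guide_top between -0.058 and -0.032 m and horizontal distance between probe_tip and guide_top below 0.005 m and angle between probe's own z axis and vertical below 0.1 rad), for 0.2 s.
At the end, for the whole second after the job is handed in: The fingers hold the probe still (under 20 mm/s) and upright (within 0.1 rad), its tip 12 to 38 mm below the ring and within 5 mm of the bore axis, touching neither ring nor car; the lever is up (below 0.06 rad) and the button released (all of step 3 and all of step 5 and contact force between the fingers and probe above 2 N and contact force between probe and fixture below 0.3 N and contact force between probe and car_tested below 0.3 N and contact force between probe and stand below 0.3 N and linear speed of probe below 0.02 m/s); the arm keeps its last pose, push and grip.
It fails at once if the probe touches the guide ring or its frame (contact force between probe and fixture above 0.5 N).
It fails at once if the probe touches the car under the ring (contact force between probe and car_tested above 0.5 N).
It fails at once if the car under the ring is shifted (distance of car_tested from where it was at the start of the episode above 0.01 m).
It fails at once if a bystander is disturbed (distance of any of car_a, car_b, screwdriver from where it was at the start of the episode above 0.02 m).
It also fails if it takes over 56 s, if anything falls off the work surface, if the arm or the gripper's body presses on something with over 40 N, if the wrist force passes 120 N, or if a joint passes its speed limit or range.

### The arm

A 7-joint arm with a two-finger parallel gripper is mounted at the origin on the work surface. World frame = base frame: x ahead of the robot, y to its left, z up, the work surface at z = 0. Lengths are in m, angles in rad, forces in N, time in s.
With the tool pointing down it reaches from about 0.425 to 0.95 m from the base axis. Payload 16.7 kg.
Tool frame: the origin (TCP) lies between the finger pads; the fingertips stand 14 mm ahead of it and the grasp point (between the pads) lies 5 mm behind it; z points along the fingers, y is the line along which they close (so a half turn about z gives the same grasp; the last joint's range is limited). The gripper opens to 94 mm and grips with 3 to 60 N. Pads are 16 mm wide; open, the fingers measure 119 mm over their backs; the gripper's body (75 mm by 177 mm) begins 78 mm behind the grasp point.
Start: joints at [-1.262, 0.426, 0.074, 1.606, -0.034, 1.111, -0.067], TCP at [0.298, 0.605, 0.219] pointing down, gripper open.
Joint ranges: [-2.85, 2.85], [-0.5, 2.14], [-1.23, 1.37], [0.21, 2.46], [-1.02, 4.16], [0.16, 2.05], [-2.73, 2.73]. Speed limits (rad/s): [1.89, 1.89, 2.39, 2.39, 3.01, 3.01, 3.01].

### API

Orientations are given as a unit quaternion [w, x, y, z].
In Python, from plant import read_state, read_camera, camera_model, job_done gives the robot as it stands.
- The arm moves only by the tool drive_effector, called after "Emit:" as name(argument=value, ...) on one line, values as JSON. Schema: {"type":"object","properties":{"plan":{"type":"string"},"only":{"type":"string"},"quiet":{"type":"boolean"},"lines":{"type":"string"}},"required":["plan"],"additionalProperties":false}. plan is a string of 1 to 12 rows, one to a line, with the numbers parted by commas; each row has 7 numbers: a rotation vector rx, ry, rz in units of 0.2 rad, then dx, dy, dz in shares of the most that a row can go, 1 being 62.5 mm, then the finger opening in m; each row shifts and turns the commanded pose from where the row before left it, along the tool's axes as they then stand; what a row does not reach is not made up. A row lasts 1/8 s, in which the tool goes at most 0.0625 m and 0.188 rad, less where a joint would pass 70% of its speed; a pose out of reach is approached as far as the arm can. The fingers move at their own pace and stop on an object; the grip force is fixed at half the most. Time passes only in rows, so rows that do not move let the fingers close. The tool returns the time, the measured TCP pose, the force, the opening and the grip force at its end. only (a regular expression) keeps the lines of the reply that match it, lines (a string "A,B") keeps lines A to B, and quiet returns only ok. Input that does not fit is refused with a message, and nothing moves.
- read_state(): the state, without advancing time (a new reading comes with each control period).
- read_camera(name): name is "scene" or "top"; returns the picture (384x512x3 uint8, red, green, blue); there is no depth.
- camera_model(name): a dict with "fx", "fy", "cx", "cy" (pixels), "R" (3x3) and "t" (3): a world point X has camera coordinates R X + t. Camera axes: x right, y down, z forward; pixel columns grow to the right and rows downward; lengths in m; the calibration is good to about 2 mm. A picture is of the moment at which its call begins. camera_model takes no time and is no camera call.
- job_done(): hands the job in; it is judged then, once.
The state is a dict: "t": time; "qpos": joint angles; "joint_vel": joint speeds; "joint_efforts": joint torques, N m; "tcp_pos": TCP position; "ee_rot": TCP orientation; "force": force on the tool from outside, world axes, zero at the start; "wrist_torque": the same for the moment, N m; "opening": finger opening in m; "gripper_force": force on a finger pad.
Only numpy, scipy, OpenCV 4.12 (cv2) and the standard library are available. Lean on these libraries where they do the work, as an engineer would, in place of code of your own. Each camera call takes 0.05 s, during which the arm holds its last target. There are 200 camera calls.

## Working session

There is one attempt and no reset: what is moved stays moved. The work goes in short steps, Python scripts to look and compute and a tool call to move; the robot and the scene stay as the last step left them, time stands still between calls to the robot, and variables do not carry over. Pictures are saved under pics/ and viewed, at most 10 in all, crops included, and the job is handed in when it is done.

```bash
mkdir -p pics; python3 - <<'E'
from plant import *
import cv2
for n in("scene","top"):
    im=read_camera(n); cv2.imwrite(f"pics/{n}0.png",im[:,:,::-1]); cv2.imwrite(f"pics/{n}0b.png",cv2.resize(im[:,:,::-1],(800,600),interpolation=cv2.INTER_CUBIC))
    print(n,camera_model(n))
s=read_state();print(s)
E
```

```text
scene {'fx': 462.3245089696074, 'fy': 462.3245089696074, 'cx': 258.6656597286793, 'cy': 191.07932612377513, 'R': array([[-0.57092632,  0.82097737, -0.00626795],
       [ 0.51918473,  0.35511767, -0.77739222],
       [-0.63599556, -0.4470879 , -0.62898494]]), 't': array([ 0.27468395, -0.22719549,  1.7328763 ])}
top {'fx': 380.5856447497896, 'fy': 380.5856447497896, 'cx': 259.1311256519145, 'cy': 179.60375723629468, 'R': array([[ 0.02527455, -0.99923105,  0.02997513],
       [-0.98460162, -0.03007043, -0.1722075 ],
       [ 0.17297644, -0.02516109, -0.98460452]]), 't': array([0.01774251, 0.55977864, 0.99340687])}
{'t': 0.1, 'qpos': array([-1.26246319,  0.42664709,  0.07386547,  1.60653885, -0.03409804,
        1.11080297, -0.0670924 ]), 'joint_vel': array([ 0.00122391, -0.00263415, -0.0001626 , -0.00178288, -0.00139672,
       -0.00092347, -0.00069814]), 'joint_efforts': array([ 9.40120633e-03, -9.37471604e+01,  3.67816910e+00, -4.55036366e+01,
       -4.84313280e-02,  1.67996914e-02,  4.67554537e-05]), 'tcp_pos': array([0.29821754, 0.60512734, 0.21886276]), 'ee_rot': array([-8.72909727e-05,  2.26939198e-01,  9.73908762e-01, -5.61600867e-04]), 'force': array([-0.02153906,  1.059475  ,  0.27783242]), 'wrist_torque': array([ 0.03417063,  0.00781523, -0.0254332 ]), 'gripper_force': 0.0, 'opening': 0.09375522073511192}
```

View pics/top0b.png

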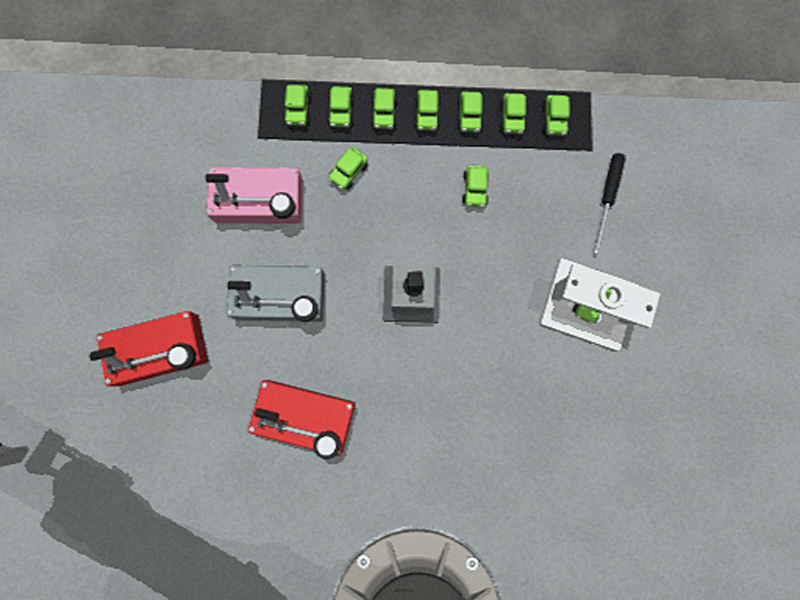

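View pics/scene0b.png

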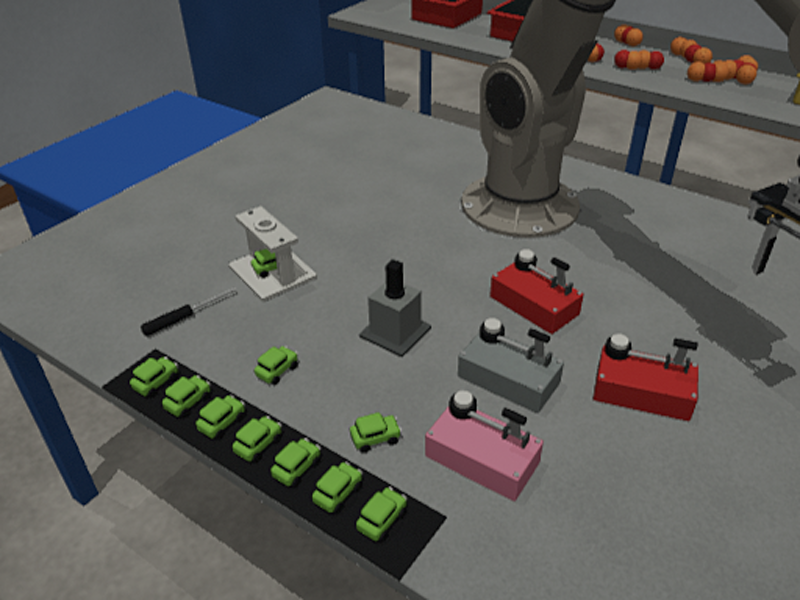

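Top: grey breaker around (275,293), with its button at (304,308) and bar at (239,286). Stand and probe are around (413,285), and the ring is at (611,295). Scene: grey breaker button (492,327), probe (395,275), ring (265,224). I'll enlarge these areas.

```bash
python3 - <<'E'
import cv2,numpy as np
t=cv2.imread("pics/top0.png"); s=cv2.imread("pics/scene0.png")
def c(im,x,y,w,h,W,H): return cv2.resize(im[y:y+h,x:x+w],(W,H),interpolation=cv2.INTER_CUBIC)
# 8x crops of 50x37 ; top
a=np.zeros((600,800,3),np.uint8)
a[:300,:400]=c(t,142,162,80,60,400,300)   # 5x breaker
a[:300,400:]=c(t,340,160,80,60,400,300)   # 5x fixture
a[300:,:400]=c(t,240,162,50,37,400,300) if 0 else c(t,225,160,80,60,400,300)
a[300:,400:]=c(s,220,160,80,60,400,300)
cv2.imwrite("pics/c1.png",a)
a[:300,:400]=c(s,290,195,80,60,400,300)
a[:300,400:]=c(s,140,120,80,60,400,300)
a[300:,:400]=c(t,370,175,40,30,400,300)
a[300:,400:]=c(t,145,170,64,48,400,300)
cv2.imwrite("pics/c2.png",a)
E
```

```text
(no output)
```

View pics/c1.png

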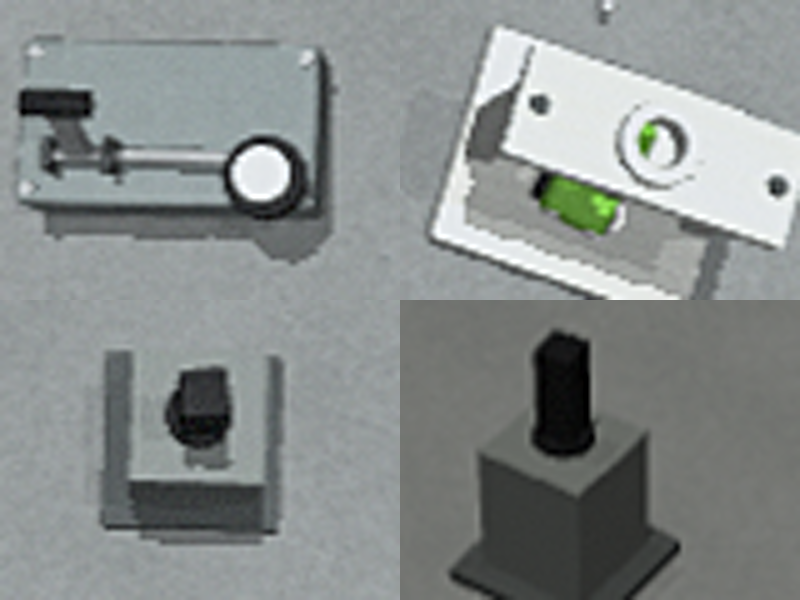

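View pics/c2.png

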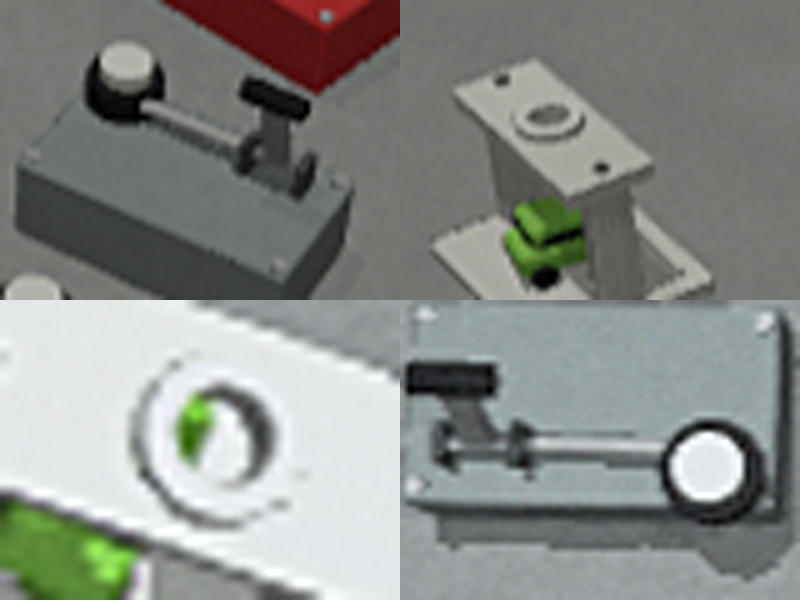

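```bash
cat > h.py <<'E'
import numpy as np,cv2
from plant import *
def bp(n,u,v,z):
    m=camera_model(n);R,t=m["R"],m["t"]
    d=R.T@np.array([(u-m["cx"])/m["fx"],(v-m["cy"])/m["fy"],1]);o=-R.T@t
    return (o+d*(z-o[2])/d[2])[:2]
def pj(n,P):
    m=camera_model(n);p=np.asarray(P)@m["R"].T+m["t"]
    return np.c_[m["fx"]*p[:,0]/p[:,2]+m["cx"],m["fy"]*p[:,1]/p[:,2]+m["cy"]]
E
python3 - <<'E'
from h import *
np.set_printoptions(precision=4,suppress=True)
def q(name,n,x,y,s,ox,oy,z):
    print(name,n[0],bp(n,(x+.5)/s-.5+ox,(y+.5)/s-.5+oy,z))
for x,y in((24,42),(322,47),(318,212),(18,203)): q("boxc","top",x,y,5,142,162,.055)
q("button","top",262,171,5,142,162,.085); q("button6","top",307,166,6.25,145,170,.085)
q("button","scene",127,62-5,5,290,195,.085)
q("bar","top",57,102,5,142,162,.134); q("bar","scene",276,98,5,290,195,.127)
q("bore","top",227,137,10,370,175,.125); q("bore","scene",147,117,5,140,120,.125)
q("screwL","top",140,103,5,340,160,.117);q("screwR","top",377,186,5,340,160,.117)
q("screwA","scene",102,80,5,140,120,.117);q("screwB","scene",201,168,5,140,120,.117)
q("flange","top",199,113,5,225,160,.101)
q("flange","scene",163,140,5,220,160,.101)
q("htop","scene",162,45,5,220,160,.163)
q("htop","top",204,86,5,225,160,.163)
for x,y in((132,52),(264,52),(266,185),(130,183)): q("standtop","top",x,y,5,225,160,.095)
for x,y in((78,153),(180,195),(248,132)): q("standtop","scene",x,y,5,220,160,.095)
E
```

```text
boxc t [0.575  0.3393]
boxc t [0.5772 0.1786]
boxc t [0.4872 0.1763]
boxc t [0.4874 0.3359]
button t [0.5046 0.2029]
button6 t [0.5037 0.2037]
button s [0.5038 0.2045]
bar t [0.5299 0.2991]
bar s [0.533  0.3044]
bore t [ 0.5336 -0.3046]
bore s [ 0.5401 -0.2993]
screwL t [ 0.554  -0.2443]
screwR t [ 0.5144 -0.3659]
screwA s [ 0.516  -0.3631]
screwB s [ 0.5549 -0.2417]
flange t [0.5434 0.0208]
flange s [0.5512 0.0273]
htop s [0.5461 0.0241]
htop t [0.5463 0.0212]
standtop t [0.5758 0.0565]
standtop t [ 0.5779 -0.0128]
standtop t [ 0.5076 -0.0151]
standtop t [0.5065 0.0555]
standtop s [ 0.5819 -0.01  ]
standtop s [0.5796 0.0589]
standtop s [0.5117 0.0587]
```

The rows are not in the units I measure in: shifts go in shares of 62.5 mm and turns go in units of 0.2 rad. I convert before sending: -0.0501 m is -0.8016, -0.0257 m is -0.4112, -0.153 rad is -0.765.

Emit:
drive_effector(plan="0,0,-0.765,0,0,0,0\n0,0,-0.765,0,0,0,0\n0,0,-0.76,0,0,0,0\n0,0,0,-0.4112,-0.8016,0.096,0\n0,0,0,-0.4112,-0.8016,0.096,0\n0,0,0,-0.4112,-0.8016,0.096,0\n0,0,0,-0.4112,-0.8016,0.096,0\n0,0,0,-0.4112,-0.8016,0.096,0\n0,0,0,-0.4112,-0.8016,0.096,0\n0,0,0,-0.4112,-0.8016,0.096,0\n0,0,0,-0.4112,-0.8016,0.096,0")

```text
t: 1.48
tcp_pos: [0.5045, 0.2029, 0.1713]
ee_rot: [-0.0, -0.0, 1.0, -0.0]
force: [-0.6, 0.4, -0.3]
opening: 0.0005
gripper_force: 0.0
```

```bash
python3 - <<'E'
from h import *
k=.64
for n,u,v in(("red1bar",102,355),("red1but",180,356),("red2bar",265,414),("red2but",326,446),("pinkbar",216,178)): print(n,bp("top",u*k-.2,v*k-.2,.13))
# handle yaw : top face corners, 5x crop offset 225,160
f=lambda x,y:bp("top",(x+.5)/5-.5+225,(y+.5)/5-.5+160,.163)
a,b=f(180,75),f(225,67);print("hand",a,b,np.arctan2(-(a-b)[0],(a-b)[1]))
s=lambda x,y:bp("scene",(x+.5)/5-.5+220,(y+.5)/5-.5+160,.163)
c=[s(533,0) if 0 else s(133,52),s(157,30),s(190,40),s(166,60)];print(np.array(c))
import numpy
print(pj("top",np.array([[.5445+x,.0225+y,.163] for x,y in((.012,.012),(.012,-.012),(-.012,-.012),(-.012,.012))])))
st=read_state();print(st["tcp_pos"],st["ee_rot"])
E
```

```text
red1bar [0.41350862 0.50373549]
red1but [0.41517182 0.38370604]
red2bar [0.33004681 0.24620839]
red2but [0.28444134 0.1502595 ]
pinkbar [0.70717728 0.3512387 ]
hand [0.55140072 0.03301068] [0.55605258 0.01114169] 0.20959090514339326
[[0.56031282 0.01469154]
 [0.53614692 0.01359396]
 [0.53353818 0.03411551]
 [0.55610533 0.03389573]]
[[260.0413841  172.5277959 ]
 [269.86628364 172.82807991]
 [269.66483417 182.52276466]
 [259.79566832 182.22746646]]
[0.50445013 0.20292334 0.17125342] [-6.67314071e-05 -1.23503318e-04  9.99999990e-01 -1.54440121e-05]
```

Emit:
drive_effector(plan="0,0,0,0,0,0.64,0\n0,0,0,0,0,0.416,0\n0,0,0,0,0,0.096,0\n0,0,0,0,0,0.064,0\n0,0,0,0,0,0.04,0\n0,0,0,0,0,0,0\n0,0,0,0,0,0,0")

```text
t: 2.35
tcp_pos: [0.5042, 0.2049, 0.0935]
ee_rot: [0.0, -0.0, 1.0, 0.0]
force: [-2.1, -1.0, 4.2]
opening: 0.0006
gripper_force: 2.1
```

Scaled: -0.03 m is -0.48, -0.05 m is -0.8.

Emit:
drive_effector(plan="0,0,0,0,0,-0.48,0\n0,0,0,0,0,-0.8,0.066\n0,0,0,0,0,-0.8,0.066\n0,0,0,0,-0.8,0,0.066\n0,0,0,0,-0.8,0,0.066")

```text
t: 2.98
tcp_pos: [0.5044, 0.104, 0.2239]
ee_rot: [0.001, -0.001, 1.0, 0.0]
force: [0.5, -0.5, -0.1]
opening: 0.0372
gripper_force: 0.0
```

```bash
python3 - <<'E'
from h import *
k=np.zeros((600,800,3),np.uint8)
t=read_camera("top")[:,:,::-1];s=read_camera("scene")[:,:,::-1]
cv2.imwrite("pics/t1.png",t);cv2.imwrite("pics/s1.png",s)
k[:300,:400]=cv2.resize(t[162:222,132:212],(400,300),interpolation=2)
k[:300,400:]=cv2.resize(s[195:255,290:370],(400,300),interpolation=2)
k[300:,:400]=cv2.resize(t[165:195,240:280],(400,300),interpolation=2)
k[300:,400:]=cv2.resize(s[160:205,220:280],(400,300),interpolation=2)
cv2.imwrite("pics/k1.png",k)
E
```

```text
(no output)
```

View pics/k1.png

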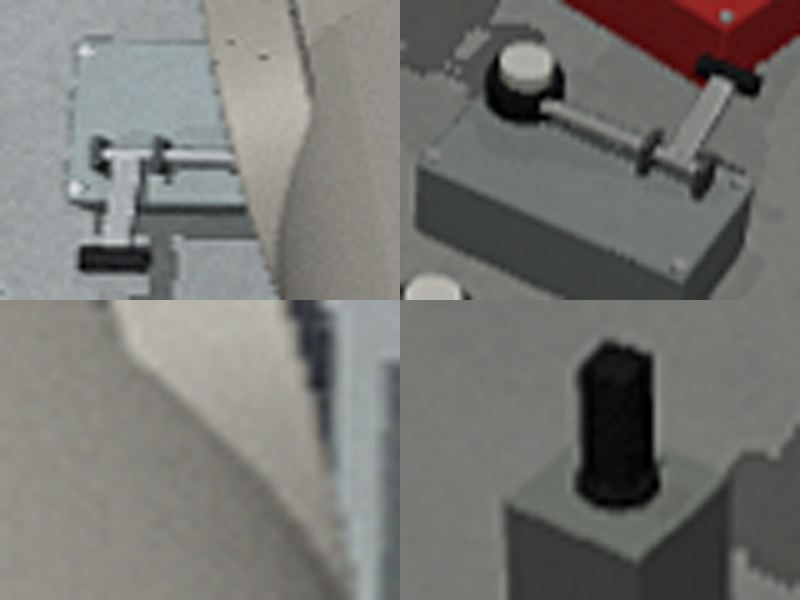

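The lever has dropped: the bar is at panel (115,257) in the top view and (728,75) in the scene view. The probe is seen clearly in the scene camera. My last y move went the wrong way but did no harm. Next I'll compute the bar position.

```bash
python3 - <<'E'
from h import *
print(bp("top",115.5/5-.5+132,257.5/5-.5+162,.09),bp("scene",328.5/5-.5+290,75.5/5-.5+195,.09))
# handle yaw: scene top face corners (6.667x, off 220,160)
s=lambda x,y:bp("scene",(x+.5)/6.667-.5+220,(y+.5)/6.667-.5+160,.163)
for p in((178,72),(210,42),(253,50),(222,82)): print(s(*p))
E
```

```text
[0.45661692 0.30033912] [0.46080487 0.30380754]
[0.56159699 0.01587448]
[0.53708971 0.01451809]
[0.53163845 0.03253014]
[0.55701567 0.03478745]
```

Emit:
drive_effector(plan="0,0,0,0.1904,0.792,0,0.066\n0,0,0,0.1904,0.792,0,0.066\n0,0,0,0.1904,0.792,0,0.066\n0,0,0,0.1904,0.792,0,0.066\n0,0,0,0,0,0.8,0.066\n0,0,0,0,0,0.64,0.066\n0,0,0,0,0,0.48,0.066\n0,0,0,0,0,0.32,0.066\n0,0,0,0,0,0,0.066")

```text
t: 4.2
tcp_pos: [0.4556, 0.3028, 0.0819]
ee_rot: [-0.001, -0.0, 1.0, -0.001]
force: [-0.8, -0.0, 0.3]
opening: 0.066
gripper_force: 0.0
```

```bash
python3 - <<'E'
from h import *
k=np.zeros((600,800,3),np.uint8)
t=read_camera("top")[:,:,::-1];s=read_camera("scene")[:,:,::-1]
k[:,:400]=cv2.resize(t[162:237,127:177],(400,600),interpolation=2)
k[:,400:]=cv2.resize(s[170:245,330:380],(400,600),interpolation=2)
cv2.imwrite("pics/k2.png",k)
E
```

```text
(no output)
```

View pics/k2.png

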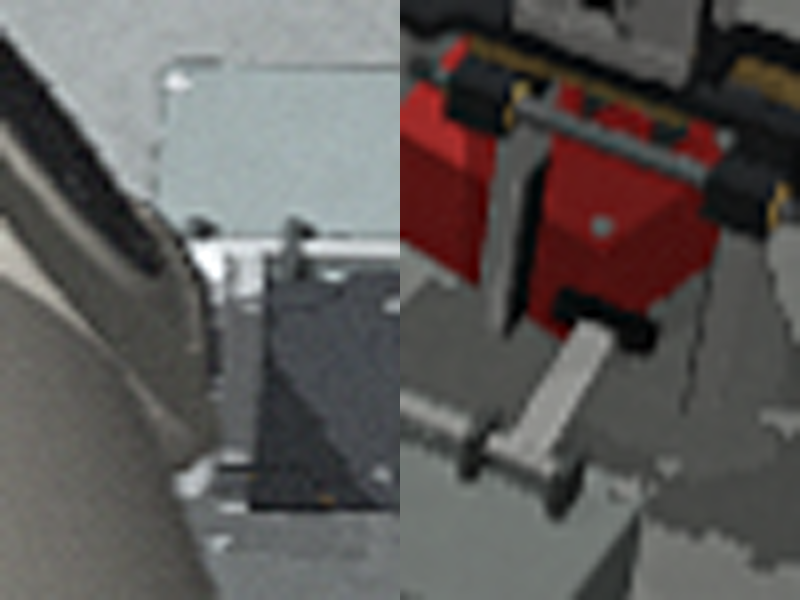

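The bar (605,320) lies between the two fingers. Closing.

Emit:
drive_effector(plan="0,0,0,0,0,0,0.03\n0,0,0,0,0,0,0.03\n0,0,0,0,0,0,0.03\n0,0,0,0,0,0,0.03\n0,0,0,0,0,0,0.03")

```text
t: 4.92
tcp_pos: [0.4563, 0.3018, 0.0832]
ee_rot: [-0.0, 0.0, 1.0, -0.001]
force: [-0.9, -5.6, 7.0]
opening: 0.0353
gripper_force: 30.0
```

Scaled: -0.011 m is -0.176, -0.0102 m is -0.1632.

Emit:
drive_effector(plan="0,0,0,-0.0784,0,-0.176,0.03\n0,0,0,-0.1104,0,-0.1552,0.03\n0,0,0,-0.1408,0,-0.1312,0.03\n0,0,0,-0.1632,0,-0.0992,0.03\n0,0,0,0,0,0,0.03")

```text
t: 5.55
tcp_pos: [0.4878, 0.3019, 0.119]
ee_rot: [-0.0, 0.0, 1.0, -0.0]
force: [-3.4, -5.8, 3.7]
opening: 0.0358
gripper_force: 30.0
```

Scaled: -0.0118 m is -0.1888, -0.0113 m is -0.1808.

Emit:
drive_effector(plan="0,0,0,-0.1808,0,-0.0656,0.03\n0,0,0,-0.1888,0,-0.0288,0.03\n0,0,0,-0.144,0,0.0032,0.03\n0,0,0,-0.0944,0,0.0144,0.03\n0,0,0,0,0,0,0.03\n0,0,0,0,0,0,0.066\n0,0,0,0,0,0,0.066\n0,0,0,0,0,0,0.066")

```text
t: 6.55
tcp_pos: [0.5252, 0.303, 0.1231]
ee_rot: [0.0, -0.0, 1.0, 0.0]
force: [0.0, -0.1, 0.4]
opening: 0.062
gripper_force: 0.0
```

Scaled: -0.0467 m is -0.7472, -0.0033 m is -0.0528, -0.17 rad is -0.85.

Emit:
drive_effector(plan="0,0,0,0,0,-0.8,0.066\n0,0,0,0,0,-0.8,0.066\n0,0,0,-0.0528,-0.7472,0,0.066\n0,0,0,-0.0528,-0.7472,0,0.066\n0,0,0,-0.0528,-0.7472,0,0.066\n0,0,0,-0.0528,-0.7472,0,0.066\n0,0,0,-0.0528,-0.7472,0,0.066\n0,0,0,-0.0528,-0.7472,0,0.066\n0,0,-0.85,0,0,0,0.066\n0,0,0,0,0,0,0.066")

```text
t: 7.8
tcp_pos: [0.5451, 0.0223, 0.223]
ee_rot: [0.0, -0.084, 0.996, 0.0]
force: [0.1, 0.7, -0.2]
opening: 0.0659
gripper_force: 0.0
```

```bash
python3 - <<'E'
from h import *
k=np.zeros((600,800,3),np.uint8)
t=read_camera("top")[:,:,::-1];s=read_camera("scene")[:,:,::-1]
k[:300,:400]=cv2.resize(s[195:255,290:370],(400,300),interpolation=2)
k[:300,400:]=cv2.resize(t[150:225,130:230],(400,300),interpolation=2)
k[300:,:400]=cv2.resize(s[135:210,200:300],(400,300),interpolation=2)
k[300:,400:]=cv2.resize(t[150:210,225:305],(400,300),interpolation=2)
cv2.imwrite("pics/k3.png",k)
E
```

```text
(no output)
```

View pics/k3.png

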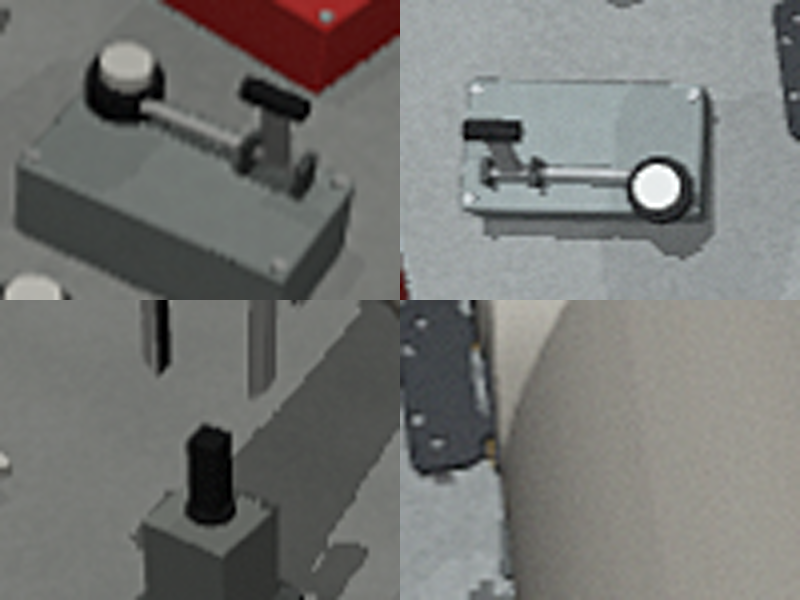

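The lever is back on its stop, at panel (275,100), same as at the start. The fingers straddle the handle (210,437). Lowering and gripping.

Emit:
drive_effector(plan="0,0,0,0,0,0.8,0.066\n0,0,0,0,0,0.624,0.066\n0,0,0,0,0,0,0.066\n0,0,0,0,0,0,0.01\n0,0,0,0,0,0,0.01\n0,0,0,0,0,0,0.01\n0,0,0,0,0,0,0.01\n0,0,0,0,0,0,0.01")

```text
t: 8.9
tcp_pos: [0.5452, 0.0225, 0.1342]
ee_rot: [0.0, -0.085, 0.996, 0.0]
force: [-1.0, 0.3, 4.6]
opening: 0.0238
gripper_force: 29.8
```

Scaled: -0.04 m is -0.64, -0.03 m is -0.48.

Emit:
drive_effector(plan="0,0,0,0,0,-0.4,0.01\n0,0,0,0,0,-0.48,0.01\n0,0,0,0,0,-0.64,0.01\n0,0,0,0,0,-0.64,0.01\n0,0,0,0,0,-0.208,0.01\n0,0,0,0,0,0,0.01\n0,0,0,0,0,0,0.01")

```text
t: 9.78
tcp_pos: [0.5444, 0.0225, 0.2803]
ee_rot: [-0.001, -0.085, 0.996, -0.0]
force: [0.6, -0.5, -2.7]
opening: 0.0236
gripper_force: 29.8
```

Emit:
drive_effector(plan="0,0,0,0.0752,-0.3648,0,0.01\n0,0,0,0.1504,-0.7312,0,0.01\n0,0,0,0.1504,-0.7312,0,0.01\n0,0,0,0.1504,-0.7312,0,0.01\n0,0,0,0.1504,-0.7312,0,0.01\n0,0,0,0.1504,-0.7312,0,0.01\n0,0,0,0.1504,-0.7312,0,0.01\n0,0,0,0.0752,-0.3648,0,0.01\n0,0,0,0,0,0,0.01\n0,0,0,0,0,0,0.01\n0,0,0,0,0,0,0.01")

```text
t: 11.15
tcp_pos: [0.5346, -0.3026, 0.2815]
ee_rot: [-0.0, -0.086, 0.996, 0.0]
force: [-0.9, 0.0, -1.1]
opening: 0.024
gripper_force: 29.8
```

```bash
python3 - <<'E'
from h import *
k=np.zeros((600,800,3),np.uint8)
t=read_camera("top")[:,:,::-1];s=read_camera("scene")[:,:,::-1]
k[:,:400]=cv2.resize(s[80:170,140:200],(400,600),interpolation=2)
k[:,400:]=cv2.resize(t[145:220,365:415],(400,600),interpolation=2)
cv2.imwrite("pics/k4.png",k)
p=read_state()["tcp_pos"];print(p)
for z in(p[2]-.122,.125): print(pj("scene",[[p[0],p[1],z]]),pj("top",[[p[0],p[1],z]]))
E
```

```text
[ 0.53454446 -0.3029341   0.28179477]
[[167.93707591 132.32098377]] [[396.8440684  185.72494776]]
[[169.37628804 141.83414353]] [[391.57328038 187.85880618]]
```

View pics/k4.png

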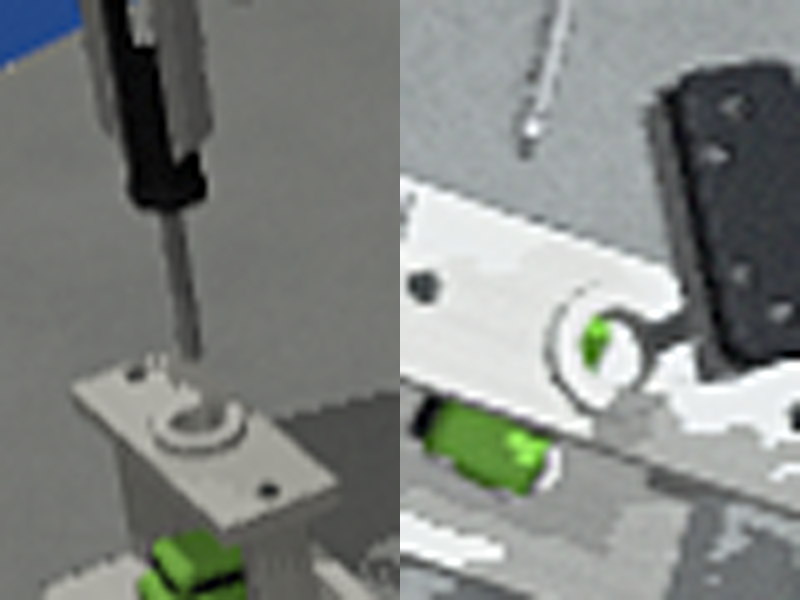

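The tip (191,352) and ring centre (199,417) in the scene both agree with the projected TCP axis to within about 1 mm. Lowering.

Emit:
drive_effector(plan="0,0,0,0,-0.0112,0.24,0.01\n0,0,0,0,0,0.24,0.01\n0,0,0,0,0,0,0.01\n0,0,0,0,0,0,0.01")

```text
t: 11.75
tcp_pos: [0.5345, -0.3046, 0.2519]
ee_rot: [-0.0, -0.085, 0.996, -0.0]
force: [0.8, 0.3, -0.7]
opening: 0.0241
gripper_force: 29.8
```

```bash
python3 - <<'E'
from h import *
k=np.zeros((600,800,3),np.uint8)
t=read_camera("top")[:,:,::-1];s=read_camera("scene")[:,:,::-1]
k[:,:400]=cv2.resize(s[100:160,150:190],(400,600),interpolation=2)
k[:,400:]=cv2.resize(t[165:210,377:407],(400,600),interpolation=2)
cv2.imwrite("pics/k5.png",k)
p=read_state()["tcp_pos"];print(p)
for z in(p[2]-.122+.083,.125): print(pj("scene",[[p[0],p[1],z]]),pj("top",[[p[0],p[1],z]]))
E
```

```text
[ 0.53462913 -0.30465892  0.25227739]
[[165.19927173 116.9656619 ]] [[406.47644008 182.10861063]]
[[168.95368068 141.67727152]] [[392.24208819 187.84596133]]
```

View pics/k5.png

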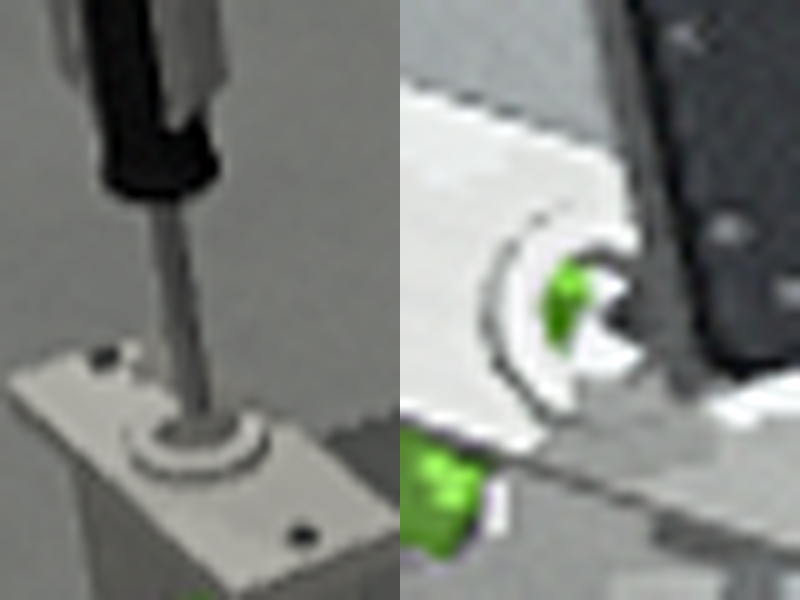

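The rod (195,410) enters the ring (centre about 199,435) about 1 mm off centre. I'll correct by +1 mm in y and lower.

Emit:
drive_effector(plan="0,0,0,0,0.016,0,0.01\n0,0,0,0,0,0,0.01\n0,0,0,0,0,0.16,0.01\n0,0,0,0,0,0.16,0.01\n0,0,0,0,0,0.16,0.01\n0,0,0,0,0,0.16,0.01\n0,0,0,0,0,0.16,0.01\n0,0,0,0,0,0,0.01\n0,0,0,0,0,0,0.01\n0,0,0,0,0,0,0.01\n0,0,0,0,0,0,0.01\n0,0,0,0,0,0,0.01")

```text
t: 13.35
tcp_pos: [0.5343, -0.3036, 0.202]
ee_rot: [0.0, -0.085, 0.996, -0.0]
force: [-0.4, 0.6, -1.9]
opening: 0.0239
gripper_force: 29.8
```

```bash
python3 - <<'E'
from h import *
k=np.zeros((600,800,3),np.uint8)
t=read_camera("top")[:,:,::-1];s=read_camera("scene")[:,:,::-1]
k[:,:400]=cv2.resize(s[110:170,150:190],(400,600),interpolation=2)
k[:300,400:]=cv2.resize(s[195:255,290:370],(400,300),interpolation=2)
k[300:,400:]=cv2.resize(t[165:210,370:430],(400,300),interpolation=2)
cv2.imwrite("pics/k6.png",k)
p=read_state();print(p["tcp_pos"],p["force"])
E
```

```text
[ 0.53429086 -0.30353585  0.20197239] [ 0.64283654  1.19840657 -1.49686246]
```

View pics/k6.png

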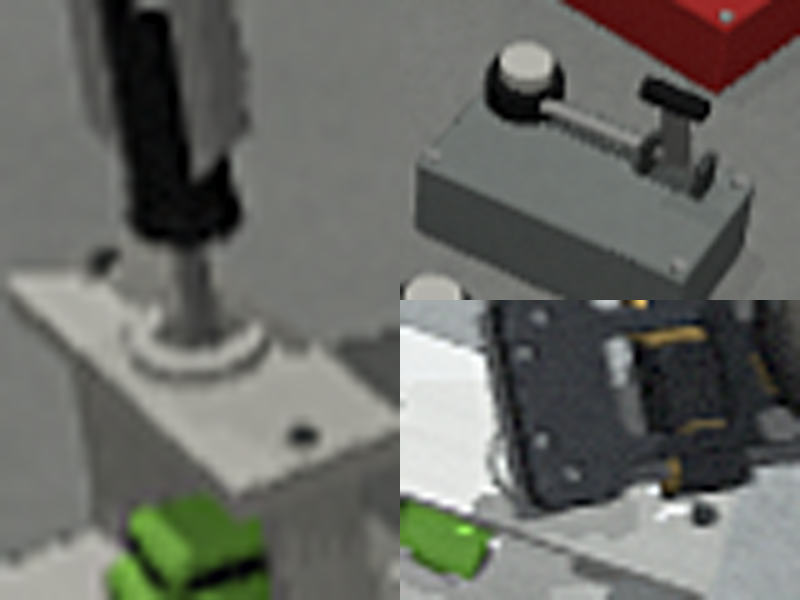

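The rod sits in the middle of the ring (about 198,335), the lever is up and latched, and the arm is still. Handing in.

```bash
python3 -c "from plant import *; print(job_done())"
```

```text
the job is handed in; nothing more can be done
None
```

I pressed the test button, the lever dropped and I lifted it back until it latched. The probe is now held upright in the guide ring, within about 1 mm of centre and with its tip about 25 mm below the ring by my estimate. I handed the job in at about 13 s; no verdict was shown.

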